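# Check that two saw hand levers stop short of the bar

## Task

Check the two hand levers of the cut-off saw: with the outside of the fingers, press the red lever in as far as it goes, keep it there for a second, then let it spring fully out again. Then press the blue lever in as far as it goes in the same way, and finish while still holding it in there so that the gap to its bar can be measured. Only push on the levers' outer faces, without forcing them: do not grasp a lever, touch a bar, or disturb the other things on the worktop.

Things in the scene. Friction and masses are not known exactly. Their poses are not given: they have to be found in the camera images.
- red_unit: Fixed stand of the red hand lever: grey base plate 90x90x10 mm with a post; origin at the centre of its underside, z up. On the post a level bar lies along the stand's y, y = -88 to +90 mm. The lever's upright pivot pin is at x = -40, y = -70 mm; the lever runs from there along +y, on the -x side of the bar, leaning out by 0.35 rad. Nothing on the stand is higher than 115 mm.
- red_press (a point): Pressing point: on the red sleeve's outer face (away from the bar), at mid height, 95 mm above the worktop; moves with the lever. Its x points into the lever towards the bar (the way to press), y along the lever to the ball end, z up. The pivot pin is at x = +6, y = -100 mm from here. Sleeve 12 mm thick, 18 high, y = -51 to +35 mm; ball 20 mm across at y = +38 mm.
- red_lever (a joint): Angle of the red lever, rad: 0 sprung fully out, 0.35 at its rigid stop, where it is parallel to the bar and about 20 mm short of it. That is 35 mm of travel at the pressing point, on an arc of 100 mm radius about the pin. The spring pushes back there with 1.5 N when out, rising evenly to 4 N at the stop; let go, it springs out by itself.
- red_bar: Fixed steel bar with black rubber grip (22 to 31 mm thick) and black lever bracket on the stand of the red lever, not to be touched; origin on the bar's axis, 95 mm above the worktop over the middle of the base; axes as the stand's.
- blue_unit: Fixed stand of the blue hand lever: grey base plate 90x90x10 mm with a post; origin at the centre of its underside, z up. On the post a level bar lies along the stand's y, y = -88 to +90 mm. The lever's upright pivot pin is at x = -40, y = -70 mm; the lever runs from there along +y, on the -x side of the bar, leaning out by 0.35 rad. Nothing on the stand is higher than 115 mm.
- blue_press (a point): Pressing point: on the blue sleeve's outer face (away from the bar), at mid height, 95 mm above the worktop; moves with the lever. Its x points into the lever towards the bar (the way to press), y along the lever to the ball end, z up. The pivot pin is at x = +6, y = -100 mm from here. Sleeve 12 mm thick, 18 high, y = -51 to +35 mm; ball 20 mm across at y = +38 mm.
- blue_lever (a joint): Angle of the blue lever, rad: 0 sprung fully out, 0.35 at its rigid stop, where it is parallel to the bar and about 20 mm short of it. That is 35 mm of travel at the pressing point, on an arc of 100 mm radius about the pin. The spring pushes back there with 1.5 N when out, rising evenly to 4 N at the stop; let go, it springs out by itself.
- blue_bar: Fixed steel bar with black rubber grip (22 to 31 mm thick) and black lever bracket on the stand of the blue lever, not to be touched; origin on the bar's axis, 95 mm above the worktop over the middle of the base; axes as the stand's.
- specimen_3: Loose bystander, to be left where it is: red resin disc with a steel inlay, 30 mm across, 20 mm high, standing beside the base of the red-lever stand; origin at the centre of its underside.
- tube_piece: Loose bystander, to be left where it is: bare steel tube piece, 30 mm across, 28 mm high, standing beside the base of the blue-lever stand; origin at the centre of its underside.
- masking_tape: Loose bystander, to be left where it is: roll of cream masking tape lying flat, 90 mm across, 24 mm high; origin at the centre of its underside.
- carton_nozzles: Loose bystander, to be left where it is: yellow carton 55x90x42 mm; origin at the centre of its underside.

How it is judged (in metres and radians):
On the way, in this order (a step that is already met when the one before it is completed fails the run):
1. the red lever is held in at its stop by the fingers (value of joint red_lever above 0.32 rad and contact force between the fingers and red_lever above 1.5 N), for 0.7 s.
2. the red lever is let out fully (value of joint red_lever below 0.03 rad), for 0.2 s.
3. the blue lever is held in at its stop by the fingers, the red one out (value of joint blue_lever above 0.32 rad and contact force between the fingers and blue_lever above 1.5 N and value of joint red_lever below 0.03 rad), for 0.3 s.
At the end, for the whole second after the job is handed in: The blue lever is still held in at its stop (joint over 0.32 of 0.35 rad) by the fingers with more than 1.5 N, the red lever is fully out (under 0.03 rad), and the loose things stand within 20 mm of where they were (all of step 3 and distance of each of specimen_3, tube_piece, masking_tape, carton_nozzles from where it was at the start of the episode below 0.02 m); the arm keeps its last pose, push and grip.
It fails at once if a lever is forced: pushed with more than 40 N (contact force between the fingers and red_lever above 40 N or contact force between the fingers and blue_lever above 40 N).
It fails at once if the fingers push on a bar or bracket with more than 3 N (contact force between the fingers and red_bar above 3 N or contact force between the fingers and blue_bar above 3 N).
It fails at once if a lever is pinched: fingers on it with the grasp point not outside its outer face ((contact force between the fingers and red_lever above 2 N and x of the grasp point in the frame of red_press above 0.003 m) or (contact force between the fingers and blue_lever above 2 N and x of the grasp point in the frame of blue_press above 0.003 m)).
It fails at once if both levers are pressed in at once (value of joint each of red_lever, blue_lever above 0.1 rad).
It fails at once if a bystander is shoved or lifted by more than 20 mm (distance of any of specimen_3, tube_piece, masking_tape, carton_nozzles from where it was at the start of the episode above 0.02 m).
It also fails if it takes over 45 s, if anything falls off the work surface, if the arm or the gripper's body presses on something with over 40 N, if the wrist force passes 120 N, or if a joint passes its speed limit or range.

## Robot

A 6-joint arm with a two-finger parallel gripper is mounted at the origin on a cart in front of the work surface, level with it; the furniture and walls round the work are solid. World frame = base frame: x ahead of the robot, y to its left, z up, the work surface at z = 0. Lengths are in mm, angles in rad, forces in N, time in s.
With the tool pointing down it reaches from about 375 to 975 mm from the base axis. Payload 3.8 kg.
Tool frame: the origin (TCP) lies midway between the tips of the shut fingers; the grasp point (between the pads) lies bot.grip_point_offset behind it (bot.grip_point_offset is the distance from the TCP to the grasp point, in mm); z points along the fingers, y is the line along which they close (so a half turn about z gives the same grasp; the last joint's range is limited). The gripper opens to 85 mm and grips with 20 to 120 N. Pads are 22 mm wide; open, the fingers measure 114 mm over their backs; the gripper's body (76 mm by 85 mm) begins 54 mm behind the grasp point. The pads swing forward as they close: fully open they stand 13 mm farther back than shut.
Start: joints at [1.283, 0.264, 1.604, -0, 1.274, -0.037], TCP at [167.519, 653.877, 231.28] pointing down, gripper open.
Joint ranges: [-2.63, 2.63], [-0.94, 2.18], [0.31, 2.57], [-1.31, 4.45], [0, 2.66], [-2.55, 2.55]. Speed limits (rad/s): [2.57, 2.57, 3.14, 3.14, 3.14, 3.14].

## Interface

Orientations are given as a 3x3 rotation matrix whose columns are the frame's x, y, z axes.
In Python, from workcell import status, snapshot, get_calibration, bot, masks_of gives the robot as it stands. The module is installed in compiled form; this text tells all that it offers.
- The arm moves only by the tool step_arm, never from a script. Its argument "commands" is a list of rows, each a list of 7 numbers: the closure, from 0 (fully open) to 1 (shut), then the shift along the tool's x, y, z in cm, then the turn, a rotation vector about the tool's x, y, z in units of 8 degrees (1.0 is 8 degrees). A call has exactly 8 rows; each row is the pose to reach, as a shift and turn from the pose commanded when the call began, along the tool's axes at that moment; what a row does not reach only later rows make up. A row lasts 1/8 s, in which the tool goes at most 62.5 mm and 10.7 degrees, less where a joint would pass 70% of its speed; a pose out of reach is approached as far as the arm can. A call with a gripper value outside its range is refused whole. The fingers move at their own pace and stop on an object; the grip force is fixed at half the most. Time passes only in rows, so rows that repeat a pose let the fingers close, or fill a call up. It gives the time, the measured TCP pose, the force, the opening and the grip force at its end, in the units of the state.
- status.read_state(): the state, without advancing time (a new reading comes with each control period).
- snapshot(name): name is "side" or "top"; returns (picture, depth): 480x640x3 uint8, blue, green, red; 480x640 float32, mm along the optical axis (not along the pixel's ray), 0 where there is no reading.
- get_calibration(name): a dict with "fx", "fy", "cx", "cy" (pixels), "eye" and "attitude" of the camera in the world. Camera axes: x right, y down, z forward; pixel columns grow to the right and rows downward; lengths in mm; the calibration is good to about 2 mm. A picture is of the moment at which its call begins. get_calibration takes no time and is no camera call.
- bot.sign_off(): hands the job in; it is judged then, once.
Trained networks look in the newest picture that a camera, given by its name, has taken for a name from the list of things; names that differ only in an ending like _2 or _b are one class to them, and where a whole thing is asked for, a point or a joint stands for the part that bears it (a point fixed in the world has none). Each returns a list of dicts, best first, with "p" (0 to 1); they miss things now and then, are a little off and sometimes report something else, mostly with a low value. They report only what shows in the picture. A call takes as long as a camera call.
- masks_of(query, camera): "region" (480x640 bool, what is visible of it) and "xy" ([column, row] in pixels, amid what is visible of it).
The state is a dict: "t": time; "q": joint angles; "qd": joint speeds; "tau": joint torques, N m; "tcp_pos": TCP position; "orientation": TCP orientation; "force": force on the tool from outside, world axes, zero at the start; "wrist_torque": the same for the moment, N m; "opening": opening from 0.0 (shut) to 1.0 (fully open); "grasp_force": force on a finger pad.
Only numpy, scipy, OpenCV 4.12 (cv2) and the standard library are available. Lean on these libraries where they do the work, as an engineer would, in place of code of your own. Each camera call takes 0.05 s, during which the arm holds its last target. There are 200 camera calls.

## Working session

There is one attempt and no reset: what is moved stays moved. The work goes in short steps, Python scripts to look and compute and a tool call to move; the robot and the scene stay as the last step left them, time stands still between calls to the robot, and variables do not carry over. Pictures are saved under pics/ and viewed, at most 10 in all, crops included, and the job is handed in when it is done.

Besides the shell and the picture viewer there is one more tool, called after "Request:" by a JSON object that holds its "op" and its "data", one argument or row to a line. step_arm: Moves the arm, as the interface text tells. Its arguments: {"type":"object","properties":{"commands":{"type":"array"}},"required":["commands"]}

```bash
mkdir -p pics; cat > h.py <<'E'
import numpy as np, cv2
from workcell import *
def cloud(cam,depth):
    c=get_calibration(cam);v,u=np.mgrid[0:480,0:640]
    P=np.stack([(u-c["cx"])/c["fx"]*depth,(v-c["cy"])/c["fy"]*depth,depth],-1)
    return P@np.array(c["attitude"]).T+np.array(c["eye"])
E
python3 - <<'E'
from h import *
s=status.read_state();print(s["tcp_pos"],s["orientation"],s["force"],bot.grip_point_offset,s["t"])
for cam in("top","side"):
    im,d=snapshot(cam);cv2.imwrite(f"pics/{cam}0.png",im);W=cloud(cam,d);np.savez(cam+"0.npz",im=im,W=W,d=d)
    print(cam,get_calibration(cam)["eye"])
    for n in["red_unit","red_lever","red_bar","blue_unit","blue_lever","blue_bar","specimen_3","tube_piece","masking_tape","carton_nozzles"]:
        for r in masks_of(n,cam)[:2]:
            m=r["region"]&(d>0);print(n,round(r["p"],2),np.round(r["xy"]),m.sum(),np.round(np.median(W[m],0)) if m.any() else"")
E
```

```text
[167.29368517 653.17072799 229.96155874] [[-9.68721889e-01  2.48148122e-01 -6.40692774e-04]
 [ 2.48148936e-01  9.68719445e-01 -2.17779098e-03]
 [ 8.02368051e-05 -2.26866103e-03 -9.99997423e-01]] [-0.23211984  0.31455134  0.16528811] 18.700000000000003 0.0
top [ 334.60519905   57.22945152 1255.58161739]
red_unit 0.85 [254. 238.] 2088 [472. 264. 101.]
red_unit 0.2 [414. 190.] 362 [ 577. -131.  100.]
red_lever 0.78 [234. 258.] 289 [422. 298. 101.]
red_bar 0.64 [253. 233.] 1115 [481. 254. 106.]
blue_unit 0.58 [417. 164.] 2046 [ 634. -136.  100.]
blue_lever 0.73 [415. 187.] 333 [ 574. -127.  101.]
blue_bar 0.76 [422. 158.] 1107 [ 640. -147.  105.]
specimen_3 0.36 [254. 234.] 1085 [481. 254. 106.]
tube_piece 0.55 [239. 259.] 272 [422. 294. 101.]
masking_tape 0.83 [286. 283.] 1072 [357. 192.  20.]
carton_nozzles 0.94 [216. 302.] 994 [322. 347.  41.]
side [ 361.29830773 1050.29304504  725.43240527]
red_unit 0.57 [299. 304.] 3627 [478. 277.  85.]
red_unit 0.27 [256. 169.] 664 [ 640. -128.  105.]
red_lever 0.91 [328. 299.] 424 [424. 303. 101.]
red_bar 0.77 [295. 284.] 1577 [484. 272. 104.]
blue_unit 0.64 [260. 193.] 1658 [ 637. -127.   84.]
blue_lever 0.58 [282. 178.] 244 [ 580. -133.   99.]
blue_bar 0.6 [256. 171.] 656 [ 639. -129.  105.]
specimen_3 0.71 [273. 345.] 264 [513. 345.  17.]
tube_piece 0.76 [248. 221.] 172 [646. -46.  18.]
tube_piece 0.19 [380. 358.] 2250 [323. 363.  40.]
masking_tape 0.62 [363. 299.] 1407 [359. 195.  19.]
carton_nozzles 0.88 [381. 357.] 2207 [323. 363.  40.]
```

```bash
python3 - <<'E'
from h import *
im=np.load("top0.npz")["im"];cv2.imwrite("pics/tc.png",cv2.resize(im[90:360,150:510],(800,600)))
E
```

```text
(no output)
```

View pics/tc.png

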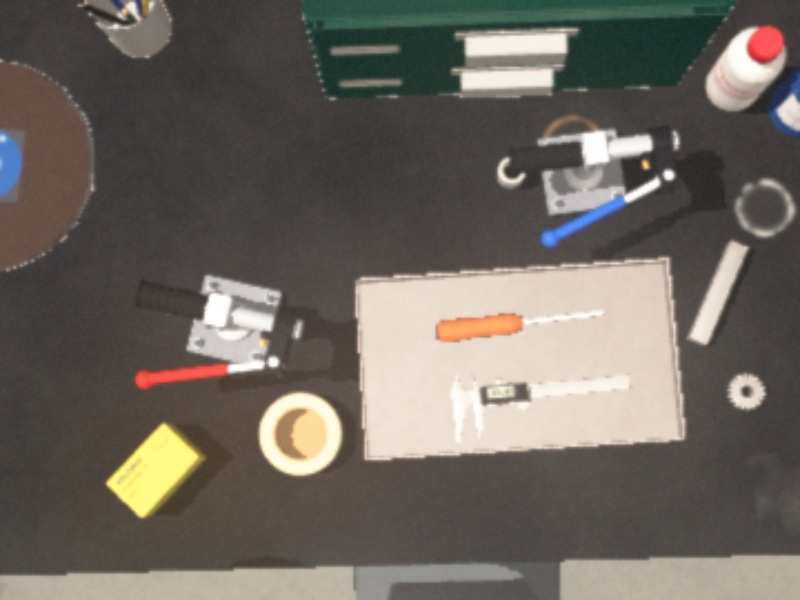

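View pics/side0.png

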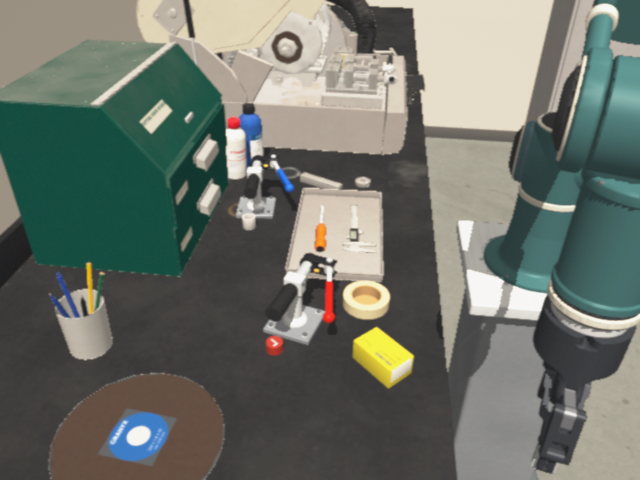

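The top view shows the red lever (crop ball 145,380, pivot 273,362) and the blue lever (ball 549,239, pivot 668,175). Both are on the robot's side of their bars, so pressing is roughly along world +x. The side view agrees, and the tape and carton are low and lie on the robot's side of the red lever.

```bash
cat > fit.py <<'E'
from h import *
def fit(cam,im,W,col,box):
    hsv=cv2.cvtColor(im,cv2.COLOR_BGR2HSV).astype(int);h,s,v=hsv[...,0],hsv[...,1],hsv[...,2]
    m=((h<8)|(h>172)) if col=="red" else ((h>100)&(h<130))
    x0,x1,y0,y1=box
    m&=(s>130)&(v>60)&(W[...,2]>80)&(W[...,2]<125)&(W[...,0]>x0)&(W[...,0]<x1)&(W[...,1]>y0)&(W[...,1]<y1)
    P=W[m];p=P[:,:2];d=np.linalg.svd(p-p.mean(0),full_matrices=False)[2][0]
    d=d*np.sign(d[1]);t=(p-p.mean(0))@d;n=np.array([d[1],-d[0]])
    w=(p-p.mean(0))@n
    ends=[p.mean(0)+d*t.min(),p.mean(0)+d*t.max()]
    # sleeve only: exclude ball (last 20mm)
    k=t<t.max()-24;q=p[k];d2=np.linalg.svd(q-q.mean(0),full_matrices=False)[2][0];d2*=np.sign(d2[1])
    c=q.mean(0)+d2*(((ends[0]-q.mean(0))@d2)+51)
    n=np.array([d2[1],-d2[0]])
    print(cam,col,len(P),"z",np.percentile(P[:,2],[5,50,95]).round(),"len",round(np.ptp(t)),"w",np.percentile((q-q.mean(0))@n,[3,97]).round(1),"dir deg",np.degrees(np.arctan2(d2[1],d2[0])).round(1),"axis pt",c.round(1),"press",(c-6*n).round(1),"inward",n.round(3),"ends",np.round(ends).tolist())
boxes={"red":(370,480,210,380),"blue":(500,640,-210,-50)}
if __name__=="__main__":
    for cam in("top","side"):
        z=np.load(cam+"0.npz")
        for c in boxes: fit(cam,z["im"],z["W"],c,boxes[c])
        W=z["W"]
        for c,b in(("red",(380,560,150,400)),("blue",(540,720,-260,-20))):
            m=(W[...,2]>60)&(W[...,2]<130)&(W[...,0]>b[0])&(W[...,0]<b[1])&(W[...,1]>b[2])&(W[...,1]<b[3])
            print(cam,c,W[m].min(0).round(),W[m].max(0).round())
E
python3 fit.py
```

```text
top red 240 z [ 95. 102. 106.] len 96 w [-5.4  6.1] dir deg 95.4 axis pt [419.7 309.6] press [413.7 309.1] inward [0.996 0.094] ends [[425.0, 259.0], [415.0, 354.0]]
top blue 219 z [ 97. 102. 105.] len 95 w [-5.3  5.7] dir deg 115.3 axis pt [ 567.6 -116.1] press [ 562.2 -118.7] inward [0.904 0.428] ends [[589.0, -162.0], [549.0, -77.0]]
top red [408. 179.  60.] [523. 355. 117.]
top blue [ 543. -223.   61.] [669. -46. 118.]
side red 314 z [ 94. 102. 104.] len 98 w [-5.4  5.2] dir deg 96.2 axis pt [421.9 308.6] press [415.9 308. ] inward [0.994 0.108] ends [[427.0, 258.0], [417.0, 355.0]]
side blue 161 z [ 90. 100. 104.] len 96 w [-7.2  4.4] dir deg 115.9 axis pt [ 571.2 -115.3] press [ 565.8 -117.9] inward [0.9   0.437] ends [[594.0, -161.0], [551.0, -75.0]]
side red [409. 184.  60.] [524. 356. 116.]
side blue [ 546. -222.   61.] [672. -44. 115.]
```

```bash
cat > go.py <<'E'
import sys,numpy as np
from workcell import status
s=status.read_state();R=np.array(s["orientation"]);p=np.array(s["tcp_pos"])
print("t",s["t"],"p",p.round(1),"f",np.round(s["force"],2),"yaw_y",np.degrees(np.arctan2(R[1,1],R[0,1])).round(1),"q",np.round(s["q"],2))
a=list(map(float,sys.argv[1:]))
for i in range(0,len(a),3): print((R.T@(np.array(a[i:i+3])-p)/10).round(2))
E
python3 go.py 381 312 230 381 312 79 439 309 79
```

```text
t 1.1 p [167.5 653.9 231.3] f [ 0.01 -0.01  0.15] yaw_y 75.6 q [ 1.28  0.26  1.6   0.    1.27 -0.04]
[-29.17 -27.82   0.13]
[-29.17 -27.82  15.23]
[-34.86 -26.67  15.23]
```

Request:
{"op": "step_arm", "data": {
  "commands": [
    [1,-3.6,-3.5,0,0,0,0],
    [1,-7.3,-7,0,0,0,0],
    [1,-11,-10.5,0,0,0,0],
    [1,-14.6,-14,0,0,0,0],
    [1,-18.2,-17.5,0,0,0,0],
    [1,-21.9,-21,0,0,0,0],
    [1,-25.5,-24.4,2,0,0,0],
    [1,-29.2,-27.8,4,0,0,0]
  ]
}}

```text
t: 2.1
tcp_pos: [382.4, 311.0, 191.6]
orientation: [[-0.969, 0.248, 0.002], [0.248, 0.969, 0.001], [-0.001, 0.002, -1.0]]
force: [0.9, -0.5, -1.0]
opening: -0.004
grasp_force: 0.0
```

```bash
python3 go.py 381 312 79; python3 - <<'E'
from h import *
im,d=snapshot("side");cv2.imwrite("pics/s1.png",cv2.resize(im[120:420,200:600],(800,600)))
E
```

```text
t 2.1 p [382.4 311.  191.6] f [ 0.91 -0.46 -0.95] yaw_y 75.6 q [ 0.63 -0.06  2.03 -0.    1.16 -0.69]
[ 0.18  0.05 11.26]
```

View pics/s1.png

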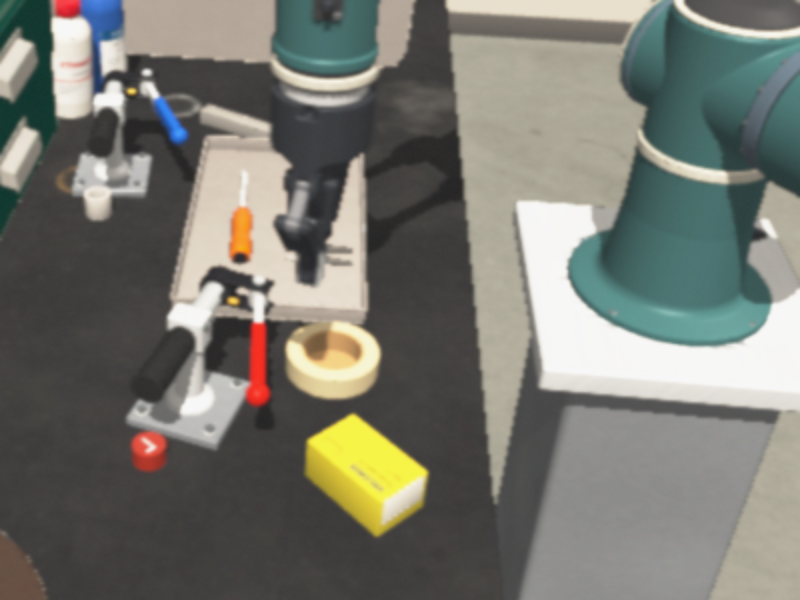

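The shut fingers (crop tip ~310,280) hang above and on the robot's side of the red lever (258,340), clear of the tape. Next I descend.

Request:
{"op": "step_arm", "data": {
  "commands": [
    [1,0.1,0,2,0,0,0],
    [1,0.1,0,4.5,0,0,0],
    [1,0.1,0,7,0,0,0],
    [1,0.1,0,9,0,0,0],
    [1,0.1,0,10.5,0,0,0],
    [1,0.1,0,11.2,0,0,0],
    [1,0.1,0,11.2,0,0,0],
    [1,0.1,0,11.2,0,0,0]
  ]
}}

```text
t: 3.15
tcp_pos: [381.0, 312.9, 80.1]
orientation: [[-0.969, 0.248, 0.001], [0.248, 0.969, 0.001], [-0.001, 0.001, -1.0]]
force: [0.3, 0.0, 0.7]
opening: -0.001
grasp_force: 0.0
```

```bash
python3 go.py 395 311 79 425 310 79 435 309.5 79 439 309 79
```

```text
t 3.15 p [381.  312.9  80.1] f [0.34 0.   0.71] yaw_y 75.6 q [ 0.64  0.07  2.13  0.    0.94 -0.68]
[-1.4   0.17  0.11]
[-4.33  0.81  0.12]
[-5.31  1.01  0.12]
[-5.71  1.06  0.12]
```

Request:
{"op": "step_arm", "data": {
  "commands": [
    [1,-0.7,0.1,0.1,0,0,0],
    [1,-1.4,0.2,0.1,0,0,0],
    [1,-2.1,0.35,0.1,0,0,0],
    [1,-2.8,0.5,0.1,0,0,0],
    [1,-3.4,0.6,0.1,0,0,0],
    [1,-4,0.75,0.1,0,0,0],
    [1,-4.5,0.85,0.1,0,0,0],
    [1,-4.5,0.85,0.1,0,0,0]
  ]
}}

```text
t: 4.15
tcp_pos: [426.3, 309.5, 78.2]
orientation: [[-0.969, 0.249, -0.0], [0.249, 0.969, 0.0], [0.0, 0.0, -1.0]]
force: [-2.8, 2.4, 1.3]
opening: 0.001
grasp_force: 1.4
```

```bash
python3 - <<'E'
from h import *; import fit
for cam in("side","top"):
    im,d=snapshot(cam);fit.fit(cam,im,cloud(cam,d),"red",(390,520,210,380))
E
python3 go.py 439 309 79
```

```text
side red 184 z [ 92. 101. 104.] len 46 w [-4.5  6.7] dir deg 82.5 axis pt [448.1 359.9] press [442.2 360.7] inward [ 0.991 -0.13 ] ends [[441.0, 309.0], [447.0, 355.0]]
top red 75 z [ 98. 102. 105.] len 38 w [-4.4  5. ] dir deg 84.7 axis pt [439.7 309.2] press [433.7 309.8] inward [ 0.996 -0.092] ends [[435.0, 258.0], [440.0, 296.0]]
t 4.25 p [426.  309.5  78.2] f [-1.89  2.3   0.35] yaw_y 75.6 q [ 0.58  0.13  2.06  0.    0.94 -0.74]
[-1.28  0.27 -0.08]
```

Request:
{"op": "step_arm", "data": {
  "commands": [
    [1,-0.2,0.05,0,0,0,0],
    [1,-0.4,0.1,0,0,0,0],
    [1,-0.6,0.15,0,0,0,0],
    [1,-0.8,0.15,0,0,0,0],
    [1,-0.9,0.2,0,0,0,0],
    [1,-1.0,0.2,0,0,0,0],
    [1,-1.0,0.2,0,0,0,0],
    [1,-1.0,0.2,0,0,0,0]
  ]
}}

```text
t: 5.25
tcp_pos: [436.1, 308.6, 78.1]
orientation: [[-0.969, 0.248, -0.0], [0.248, 0.969, -0.001], [0.0, -0.001, -1.0]]
force: [-3.0, -0.8, 0.1]
opening: 0.0
grasp_force: 1.6
```

```bash
python3 - <<'E'
from h import *; import fit
for cam in("side","top"):
    im,d=snapshot(cam);fit.fit(cam,im,cloud(cam,d),"red",(390,520,210,380))
E
python3 go.py 439 309 79
```

```text
side red 184 z [ 93. 101. 104.] len 43 w [-4.3  6.6] dir deg 69.5 axis pt [468.1 358.4] press [462.5 360.5] inward [ 0.936 -0.351] ends [[451.0, 310.0], [461.0, 353.0]]
top red 56 z [ 99. 103. 106.] len 39 w [-3.6  3.7] dir deg 75.2 axis pt [453.8 306.6] press [448.  308.1] inward [ 0.967 -0.256] ends [[441.0, 257.0], [450.0, 295.0]]
t 5.35 p [436.1 308.6  78.1] f [-3.5 -1.9  1.1] yaw_y 75.6 q [ 0.57  0.15  2.05 -0.    0.95 -0.75]
[-0.27  0.11 -0.09]
```

Request:
{"op": "step_arm", "data": {
  "commands": [
    [1,-0.05,0,0,0,0,0],
    [1,-0.1,0,0,0,0,0],
    [1,-0.15,0,0,0,0,0],
    [1,-0.2,0,0,0,0,0],
    [1,-0.2,0,0,0,0,0],
    [1,-0.2,0,0,0,0,0],
    [1,-0.2,0,0,0,0,0],
    [1,-0.2,0,0,0,0,0]
  ]
}}

```text
t: 6.35
tcp_pos: [438.1, 308.3, 78.2]
orientation: [[-0.969, 0.248, -0.0], [0.248, 0.969, -0.0], [0.0, -0.0, -1.0]]
force: [-3.6, -1.9, -0.3]
opening: 0.002
grasp_force: 1.7
```

```bash
python3 go.py; python3 go.py
```

```text
t 6.35 p [438.1 308.3  78.2] f [-3.63 -1.87 -0.35] yaw_y 75.6 q [ 0.57  0.15  2.04 -0.    0.95 -0.75]
t 6.35 p [438.1 308.3  78.2] f [-3.63 -1.87 -0.35] yaw_y 75.6 q [ 0.57  0.15  2.04 -0.    0.95 -0.75]
```

Request:
{"op": "step_arm", "data": {
  "commands": [
    [1,-0.03,0,0,0,0,0],
    [1,-0.06,0,0,0,0,0],
    [1,-0.09,0,0,0,0,0],
    [1,-0.12,0,0,0,0,0],
    [1,-0.15,0,0,0,0,0],
    [1,-0.15,0,0,0,0,0],
    [1,-0.15,0,0,0,0,0],
    [1,-0.15,0,0,0,0,0]
  ]
}}

```text
t: 7.35
tcp_pos: [439.6, 308.0, 78.2]
orientation: [[-0.969, 0.248, -0.0], [0.248, 0.969, -0.0], [0.0, -0.0, -1.0]]
force: [-4.1, -1.0, -1.9]
opening: -0.001
grasp_force: 1.8
```

```bash
python3 - <<'E'
from h import *; import fit
for cam in("side","top"):
    im,d=snapshot(cam);fit.fit(cam,im,cloud(cam,d),"red",(390,520,210,380))
E
python3 go.py
```

```text
side red 179 z [ 93. 101. 104.] len 43 w [-3.9  5.8] dir deg 66.2 axis pt [473.9 356.7] press [468.5 359.1] inward [ 0.915 -0.404] ends [[454.0, 310.0], [465.0, 351.0]]
top red 47 z [ 97. 102. 106.] len 36 w [-3.6  3.1] dir deg 76.6 axis pt [455.4 306.1] press [449.5 307.5] inward [ 0.973 -0.232] ends [[444.0, 256.0], [452.0, 292.0]]
t 7.45 p [439.6 308.   78.2] f [-3.77 -1.21 -2.08] yaw_y 75.6 q [ 0.56  0.15  2.04  0.    0.95 -0.76]
```

Request:
{"op": "step_arm", "data": {
  "commands": [
    [1,-0.03,0,0,0,0,0],
    [1,-0.06,0,0,0,0,0],
    [1,-0.09,0,0,0,0,0],
    [1,-0.12,0,0,0,0,0],
    [1,-0.15,0,0,0,0,0],
    [1,-0.15,0,0,0,0,0],
    [1,-0.15,0,0,0,0,0],
    [1,-0.15,0,0,0,0,0]
  ]
}}

```text
t: 8.45
tcp_pos: [440.9, 307.8, 78.2]
orientation: [[-0.969, 0.248, -0.0], [0.248, 0.969, 0.0], [0.0, 0.0, -1.0]]
force: [-4.8, 0.5, -2.3]
opening: 0.001
grasp_force: 2.5
```

```bash
python3 go.py
```

```text
t 8.45 p [440.9 307.8  78.2] f [-4.77  0.51 -2.33] yaw_y 75.6 q [ 0.56  0.15  2.04  0.    0.95 -0.76]
```

Request:
{"op": "step_arm", "data": {
  "commands": [
    [1,-0.03,0,0,0,0,0],
    [1,-0.06,0,0,0,0,0],
    [1,-0.1,0,0,0,0,0],
    [1,-0.1,0,0,0,0,0],
    [1,-0.1,0,0,0,0,0],
    [1,-0.1,0,0,0,0,0],
    [1,-0.1,0,0,0,0,0],
    [1,-0.1,0,0,0,0,0]
  ]
}}

```text
t: 9.45
tcp_pos: [441.1, 307.7, 78.2]
orientation: [[-0.969, 0.248, -0.002], [0.248, 0.969, 0.0], [0.002, -0.0, -1.0]]
force: [-7.0, 1.0, -0.4]
opening: -0.001
grasp_force: 3.8
```

```bash
python3 go.py;  python3 - <<'E'
from h import *
im,d=snapshot("top");cv2.imwrite("pics/t2.png",cv2.resize(im[190:300,190:320],(780,580),interpolation=cv2.INTER_CUBIC))
E
```

```text
t 9.45 p [441.1 307.7  78.2] f [-6.99  1.01 -0.44] yaw_y 75.6 q [ 0.56  0.15  2.04  0.    0.95 -0.76]
```

View pics/t2.png

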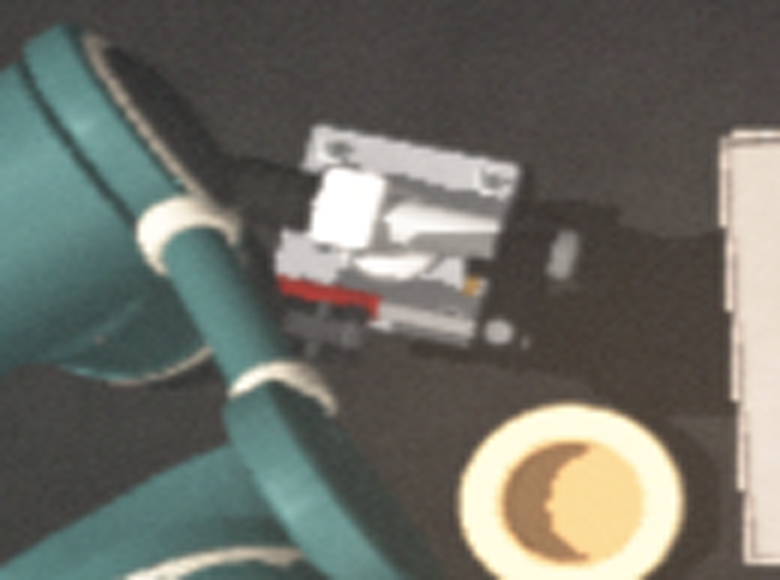

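The picture shows the red lever (330,293) parallel to its bar. The advance stalled and the force rose to 7 N, so it is at the stop and has been held there for over a second. Now I release it.

Request:
{"op": "step_arm", "data": {
  "commands": [
    [1,0,0,0,0,0,0],
    [1,0.5,-0.1,0,0,0,0],
    [1,1.5,-0.3,0,0,0,0],
    [1,2.5,-0.5,0,0,0,0],
    [1,3.5,-0.7,0,0,0,0],
    [1,4.5,-0.9,0,0,0,0],
    [1,5.5,-1.1,0,0,0,0],
    [1,6.5,-1.3,0,0,0,0]
  ]
}}

```text
t: 10.5
tcp_pos: [375.7, 311.1, 78.6]
orientation: [[-0.969, 0.248, 0.001], [0.248, 0.969, 0.0], [-0.001, 0.001, -1.0]]
force: [0.6, 0.2, -0.2]
opening: 0.002
grasp_force: 0.0
```

Request:
{"op": "step_arm", "data": {
  "commands": [
    [1,0,0,0,0,0,0],
    [1,0,0,0,0,0,0],
    [1,0,0,-2,0,0,0],
    [1,0,0,-4,0,0,0],
    [1,0,0,-6,0,0,0],
    [1,0,0,-8,0,0,0],
    [1,0,0,-9,0,0,0],
    [1,0,0,-9,0,0,0]
  ]
}}

```text
t: 11.5
tcp_pos: [376.7, 311.3, 169.0]
orientation: [[-0.969, 0.248, 0.001], [0.248, 0.969, 0.001], [-0.001, 0.001, -1.0]]
force: [0.1, -0.9, -0.6]
opening: 0.002
grasp_force: 0.0
```

```bash
python3 - <<'E'
from h import *; import fit
for cam in("side","top"):
    im,d=snapshot(cam);W=cloud(cam,d)
    for c in fit.boxes: fit.fit(cam,im,W,c,fit.boxes[c])
E
python3 go.py 530 -112 168
```

```text
side red 314 z [ 93. 102. 104.] len 99 w [-5.3  5.2] dir deg 96.1 axis pt [422.  308.2] press [416.  307.5] inward [0.994 0.106] ends [[427.0, 257.0], [417.0, 356.0]]
side blue 161 z [ 91. 101. 104.] len 98 w [-7.1  4.3] dir deg 115.5 axis pt [ 571.  -114.8] press [ 565.6 -117.4] inward [0.903 0.431] ends [[593.0, -161.0], [550.0, -73.0]]
top red 192 z [ 96. 102. 106.] len 89 w [-5.3  5.9] dir deg 95.3 axis pt [419.7 309.9] press [413.7 309.4] inward [0.996 0.093] ends [[424.0, 259.0], [418.0, 348.0]]
top blue 218 z [ 97. 102. 106.] len 94 w [-5.2  5.7] dir deg 115.5 axis pt [ 567.5 -116.1] press [ 562.1 -118.6] inward [0.903 0.431] ends [[589.0, -162.0], [549.0, -77.0]]
t 11.6 p [375.6 310.6 167.5] f [ 0.56 -0.   -0.18] yaw_y 75.6 q [ 0.64 -0.04  2.06 -0.    1.12 -0.68]
[-2.545e+01 -3.710e+01 -3.000e-02]
```

Request:
{"op": "step_arm", "data": {
  "commands": [
    [1,-3.2,-4.8,-1,0,0,-0.3],
    [1,-6.4,-9.5,-2,0,0,-0.6],
    [1,-9.6,-14.3,-2,0,0,-0.9],
    [1,-12.8,-19.1,-2,0,0,-1.2],
    [1,-16,-23.9,-2,0,0,-1.5],
    [1,-19.2,-28.7,-2,0,0,-1.9],
    [1,-22.4,-33.4,-1,0,0,-2.2],
    [1,-25.6,-38.2,0,0,0,-2.5]
  ]
}}

```text
t: 12.6
tcp_pos: [529.0, -124.4, 167.0]
orientation: [[-0.995, -0.099, -0.001], [-0.099, 0.995, 0.001], [0.001, 0.001, -1.0]]
force: [0.5, 0.9, -0.5]
opening: -0.001
grasp_force: 0.0
```

```bash
python3 go.py 529 -123 79
```

```text
t 12.6 p [ 529.  -124.4  167. ] f [ 0.54  0.9  -0.47] yaw_y 95.7 q [-0.28  0.07  1.95  0.    1.12 -1.95]
[-0.02  0.13  8.8 ]
```

Request:
{"op": "step_arm", "data": {
  "commands": [
    [1,0,0.1,2,0,0,0],
    [1,0,0.1,4,0,0,0],
    [1,0,0.1,6,0,0,0],
    [1,0,0.1,7.5,0,0,0],
    [1,0,0.1,8.5,0,0,0],
    [1,0,0.1,8.8,0,0,0],
    [1,0,0.1,8.8,0,0,0],
    [1,0,0.1,8.8,0,0,0]
  ]
}}

```text
t: 13.6
tcp_pos: [529.7, -121.8, 81.1]
orientation: [[-0.995, -0.098, 0.001], [-0.098, 0.995, -0.0], [-0.001, -0.001, -1.0]]
force: [-0.5, -0.3, 0.0]
opening: 0.002
grasp_force: 0.0
```

```bash
python3 go.py 572 -112 79 582 -109 79 587 -108 79;  python3 - <<'E'
from h import *
im,d=snapshot("side");cv2.imwrite("pics/s3.png",cv2.resize(im[120:270,190:390],(800,600)))
E
```

```text
t 13.6 p [ 529.7 -121.8   81.1] f [-0.53 -0.33  0.  ] yaw_y 95.6 q [-0.27  0.16  2.03  0.    0.95 -1.94]
[-4.31  0.56  0.22]
[-5.33  0.76  0.22]
[-5.84  0.81  0.22]
```

View pics/s3.png

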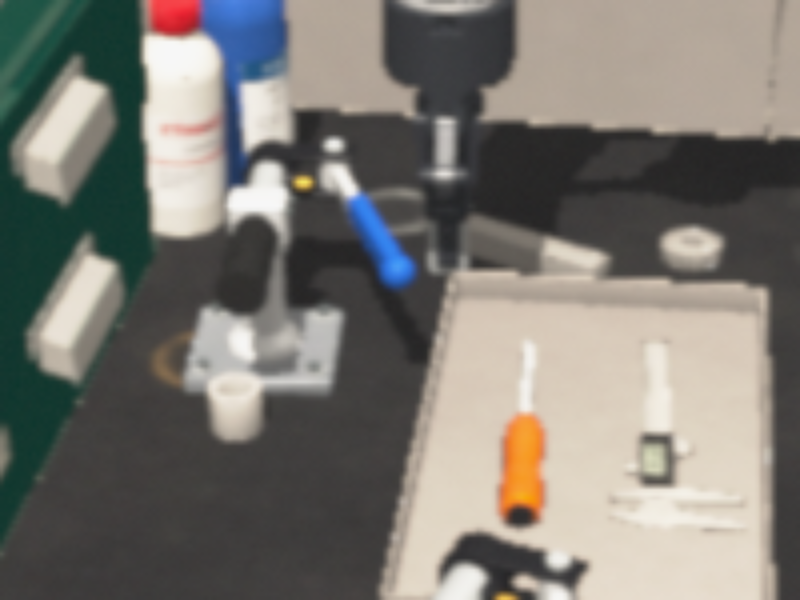

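The shut fingers (crop tip 447,262) stand clear of the blue sleeve (378,235), on its robot side. Now I press.

Request:
{"op": "step_arm", "data": {
  "commands": [
    [1,-0.7,0.1,0.1,0,0,0],
    [1,-1.4,0.2,0.1,0,0,0],
    [1,-2.1,0.3,0.1,0,0,0],
    [1,-2.8,0.4,0.1,0,0,0],
    [1,-3.4,0.45,0.1,0,0,0],
    [1,-4,0.5,0.1,0,0,0],
    [1,-4.5,0.6,0.1,0,0,0],
    [1,-4.5,0.6,0.1,0,0,0]
  ]
}}

```text
t: 14.65
tcp_pos: [573.1, -111.0, 78.9]
orientation: [[-0.995, -0.098, -0.001], [-0.098, 0.995, 0.0], [0.001, 0.0, -1.0]]
force: [-3.3, 1.3, 0.2]
opening: 0.001
grasp_force: 1.4
```

Request:
{"op": "step_arm", "data": {
  "commands": [
    [1,-0.2,0.05,0,0,0,0],
    [1,-0.4,0.1,0,0,0,0],
    [1,-0.6,0.15,0,0,0,0],
    [1,-0.8,0.15,0,0,0,0],
    [1,-0.9,0.2,0,0,0,0],
    [1,-1.0,0.2,0,0,0,0],
    [1,-1.0,0.2,0,0,0,0],
    [1,-1.0,0.2,0,0,0,0]
  ]
}}

```text
t: 15.65
tcp_pos: [583.0, -108.4, 79.3]
orientation: [[-0.995, -0.098, 0.0], [-0.098, 0.995, -0.0], [-0.0, -0.0, -1.0]]
force: [-3.3, -1.2, -1.4]
opening: 0.0
grasp_force: 1.6
```

```bash
python3 - <<'E'
from h import *; import fit
for cam in("side","top"):
    im,d=snapshot(cam);fit.fit(cam,im,cloud(cam,d),"blue",(520,660,-210,-50))
E
python3 go.py
```

```text
side blue 117 z [ 91. 101. 104.] len 95 w [-5.1  5.3] dir deg 104.3 axis pt [ 599.2 -102.9] press [ 593.4 -104.4] inward [0.969 0.247] ends [[609.0, -153.0], [592.0, -60.0]]
t 15.75 p [ 583.  -108.4   79.4] f [-2.88 -2.22 -2.78] yaw_y 95.6 q [-0.23  0.25  1.92 -0.    0.97 -1.89]fit.py:7: RuntimeWarning: Mean of empty slice.
  P=W[m];p=P[:,:2];d=np.linalg.svd(p-p.mean(0),full_matrices=False)[2][0]
  ret = um.true_divide(
Traceback (most recent call last):
  File "fit.py", line 7, in fit
    P=W[m];p=P[:,:2];d=np.linalg.svd(p-p.mean(0),full_matrices=False)[2][0]
                       ~~~~~~~~~~~~~~~~~~~~~~~~~~~~~~~~~~~~~~~~~~~~~~~~~^^^
IndexError: index 0 is out of bounds for axis 0 with size 0
```

Request:
{"op": "step_arm", "data": {
  "commands": [
    [1,-0.05,0,0,0,0,0],
    [1,-0.1,0,0,0,0,0],
    [1,-0.15,0,0,0,0,0],
    [1,-0.2,0,0,0,0,0],
    [1,-0.25,0,0,0,0,0],
    [1,-0.3,0,0,0,0,0],
    [1,-0.3,0,0,0,0,0],
    [1,-0.3,0,0,0,0,0]
  ]
}}

```text
t: 16.75
tcp_pos: [585.9, -107.9, 79.3]
orientation: [[-0.995, -0.098, -0.0], [-0.098, 0.995, 0.0], [0.0, 0.0, -1.0]]
force: [-3.4, -1.3, -1.1]
opening: -0.004
grasp_force: 1.7
```

Request:
{"op": "step_arm", "data": {
  "commands": [
    [1,-0.03,0,0,0,0,0],
    [1,-0.06,0,0,0,0,0],
    [1,-0.09,0,0,0,0,0],
    [1,-0.12,0,0,0,0,0],
    [1,-0.15,0,0,0,0,0],
    [1,-0.15,0,0,0,0,0],
    [1,-0.15,0,0,0,0,0],
    [1,-0.15,0,0,0,0,0]
  ]
}}

```text
t: 17.75
tcp_pos: [587.4, -107.7, 79.3]
orientation: [[-0.995, -0.098, -0.0], [-0.098, 0.995, 0.0], [-0.0, 0.0, -1.0]]
force: [-4.5, 1.2, -1.1]
opening: 0.004
grasp_force: 1.9
```

Request:
{"op": "step_arm", "data": {
  "commands": [
    [1,-0.03,0,0,0,0,0],
    [1,-0.06,0,0,0,0,0],
    [1,-0.09,0,0,0,0,0],
    [1,-0.12,0,0,0,0,0],
    [1,-0.15,0,0,0,0,0],
    [1,-0.15,0,0,0,0,0],
    [1,-0.15,0,0,0,0,0],
    [1,-0.15,0,0,0,0,0]
  ]
}}

```text
t: 18.75
tcp_pos: [587.7, -107.7, 79.2]
orientation: [[-0.995, -0.098, -0.003], [-0.098, 0.995, 0.0], [0.003, 0.0, -1.0]]
force: [-7.3, 1.6, 2.8]
opening: -0.001
grasp_force: 3.8
```

Request:
{"op": "step_arm", "data": {
  "commands": [
    [1,0,0,0,0,0,0],
    [1,0,0,0,0,0,0],
    [1,0,0,0,0,0,0],
    [1,0,0,0,0,0,0],
    [1,0,0,0,0,0,0],
    [1,0,0,0,0,0,0],
    [1,0,0,0,0,0,0],
    [1,0,0,0,0,0,0]
  ]
}}

```text
t: 19.75
tcp_pos: [587.7, -107.7, 79.3]
orientation: [[-0.995, -0.098, -0.003], [-0.098, 0.995, 0.0], [0.003, 0.0, -1.0]]
force: [-7.2, 1.7, 1.6]
opening: -0.001
grasp_force: 3.8
```

```bash
python3 go.py;  python3 - <<'E'
from h import *; import fit
im,d=snapshot("side");W=cloud("side",d)
fit.fit("side",im,W,"red",fit.boxes["red"]);fit.fit("side",im,W,"blue",(520,660,-210,-50))
cv2.imwrite("pics/s4.png",cv2.resize(im[120:420,190:590],(800,600)))
E
```

```text
t 19.75 p [ 587.7 -107.7   79.3] f [-7.18  1.74  1.57] yaw_y 95.6 q [-0.22  0.26  1.91 -0.    0.98 -1.89]
side red 312 z [ 93. 102. 104.] len 96 w [-5.3  5.2] dir deg 96.0 axis pt [421.8 310. ] press [415.9 309.4] inward [0.995 0.104] ends [[427.0, 259.0], [417.0, 355.0]]
side blue 110 z [ 91. 101. 105.] len 74 w [-4.7  6.6] dir deg 104.1 axis pt [599.1 -85.5] press [593.3 -87. ] inward [0.97  0.244] ends [[608.0, -136.0], [599.0, -62.0]]
```

View pics/s4.png

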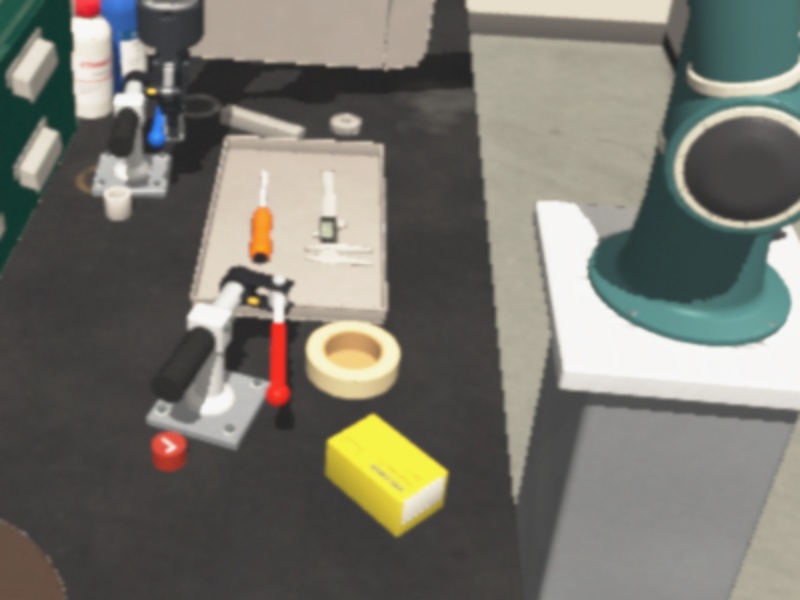

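The blue lever (crop 158,130) is in against its stop: the advance stalled at 7 N and its ball end is at the predicted place. The red lever is fully out and the bystanders are unmoved.

```bash
python3 -c "from workcell import bot; print(bot.sign_off())"
```

```text
the job is handed in; nothing more can be done
None
```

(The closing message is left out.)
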